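Brush out a card core and show its bore to the inspection camera

TASK

Take the bottle brush from its wooden block and clean the bore of the card core standing in the metal nest: push the brush head right down to the bottom, draw its tip back up to the core's rim or out, push it right down once more, then hang the brush back in its block and let go of it. Then take the core out of the nest and hold it up to the inspection camera, the middle of the core at the camera's focus point and its bore pointing straight into the lens, and finish while still holding it there, still. The core stays in the nest while it is brushed, and the tape roll, spring clamp and thread spool are left where they are.

Things in the scene. Friction and masses are not known exactly. Their poses are not given: they have to be found in the camera images.
- core: card core offcut, brown card tube 50 mm outside diameter, 62 mm high, standing upright, open at both ends; the clear bore is at least 32 mm wide. Loose, about 0.07 kg. Origin: centre of its lower end; z along the tube axis, up at the start.
- core_mid (a point): the middle of the core: on the tube axis, 31 mm from each end.
- nest: fixed aluminium plate 110 x 110 x 30 mm with a round recess 54 mm wide and 14 mm deep in its top, in which the core stands (core's lower end 16 mm and its rim 78 mm above the table). Origin: centre of the underside. Changes sides with the brush block between starts.
- nest_hole0 (a point): centre of the recess's mouth, 30 mm above the table; the recess floor lies 14 mm below it.
- brush: loose bottle brush, 174 mm long, 0.08 kg, hanging upright in the block, handle up. Round wooden handle 22 mm thick, graspable 10 to 80 mm above the origin; grey guard 48 mm wide, 6 mm thick, resting on the block; a cone under it (12 mm high, 29 mm wide at the guard) centres it in the hole; below, wire stem and black head. Origin: centre of the guard's underside; z up along the handle.
- brush_tip (a point): lower end of the brush head, on the brush axis, 85 mm below the brush's origin. The head reaches from 31 to 85 mm below the origin; it looks 31 mm wide, but bristles give way and its solid middle is 20 mm wide with a tapered end.
- holder: fixed dark wooden block 75 x 75 x 100 mm high with an upright hole 35 mm wide right through it, in which the brush hangs by its guard. Origin: centre of the underside.
- holder_hole0 (a point): centre of the hole's mouth at the block's top, 100 mm above the table; the brush's origin lies here when it hangs.
- camera: fixed foot of the inspection camera: dark plate 100 x 90 x 10 mm with a short post. Origin: on the table vertically below the lens; the camera faces along its -x axis (towards the robot at yaw 0).
- camera_head: the inspection camera, a grey housing 46 mm square with a black lens barrel 34 mm wide, fixed on its foot and looking up and back towards the robot, 35 degrees from the vertical. Origin: centre of the lens front, 130 mm above the table; its z axis is the line of sight, pointing out of the lens.
- focus (a point): the camera's focus point: on its line of sight, 140 mm out from the lens front, about 245 mm above the table.
- tape: loose roll of narrow tape lying flat, 66 x 72 x 19 mm; leave alone. Origin: centre of its underside.
- clamp: loose spring clamp lying on its side, 71 x 130 x 23 mm; leave alone. Origin: centre of its underside.
- spool: loose thread spool standing, 43 mm wide, 58 mm high; leave alone. Origin: centre of its underside.

How it is judged:
On the way, in this order (a step that is already met when the one before it is completed fails the run):
1. the brush, held in the gripper, is pushed down the bore of the core in its nest: tip within 20 mm of the core's lower end (z of brush_tip in the frame of core between -0.01 and 0.02 m and x of brush_tip in the frame of core between -0.02 and 0.02 m and y of brush_tip in the frame of core between -0.02 and 0.02 m and contact force between the fingers and brush above 0.3 N and distance between core and nest_hole0 below 0.02 m), for 0.1 s.
2. the brush is drawn up until its tip is within 20 mm of the core's rim, or out of it (z of brush_tip in the frame of core above 0.042 m and contact force between the fingers and brush above 0.3 N and distance between core and nest_hole0 below 0.02 m), for 0.1 s.
3. the brush is pushed down the bore a second time, tip within 20 mm of the core's lower end (all of step 1), for 0.1 s.
4. the brush hangs upright in its block again, released, the core still in its nest (distance between brush and holder_hole0 below 0.01 m and angle between brush's own z axis and vertical below 0.1 rad and contact force between the fingers and brush below 0.05 N and distance between core and nest_hole0 below 0.02 m), for 0.2 s.
At the end, for the whole second after the job is handed in: The gripper holds the core in the air, at rest and touching nothing else, its middle within 20 mm of the camera's focus point and its bore within 0.2 rad (11 degrees) of the line of sight, either end towards the lens; the brush hangs upright in its block (within 10 mm and 0.1 rad), released (distance between core_mid and focus below 0.02 m and angle between the z axis of core and the z axis of camera_head, either way round below 0.2 rad and contact force between the fingers and core above 0.5 N and contact force between core and camera below 0.1 N and height (world z) of core above 0.15 m and linear speed of core below 0.03 m/s and angular speed of core below 0.3 rad/s and distance between brush and holder_hole0 below 0.01 m and angle between brush's own z axis and vertical below 0.1 rad and contact force between the fingers and brush below 0.05 N); the arm keeps its last pose, push and grip.
It fails at once if the tape roll, spring clamp or thread spool is moved by more than 30 mm (distance of any of tape, clamp, spool from where it was at the start of the episode above 0.03 m).
It also fails if it takes over 72 s, if anything falls off the work surface, if the arm or the gripper's body presses on something with over 40 N, if the wrist force passes 120 N, or if a joint passes its speed limit or range.

ROBOT

A 6-joint arm with a two-finger parallel gripper is mounted at the origin on the work surface; the furniture and walls round the work are solid. World frame = base frame: x ahead of the robot, y to its left, z up, the work surface at z = 0. Lengths are in m, angles in rad, forces in N, time in s.
With the tool pointing down it reaches from about 0.3 to 0.775 m from the base axis. Payload 14.6 kg.
Tool frame: the origin (TCP) lies midway between the tips of the shut fingers; the grasp point (between the pads) lies 19 mm behind it (ctrl.pinch_z is the distance from the TCP to the grasp point, in m); z points along the fingers, y is the line along which they close (so a half turn about z gives the same grasp; the last joint's range is limited). The gripper opens to 94 mm and grips with 3 to 60 N. Pads are 16 mm wide; open, the fingers measure 119 mm over their backs; the gripper's body (75 mm by 177 mm) begins 78 mm behind the grasp point.
Start: joints at [1.255, 0.3, 1.521, -0, 1.321, -0.067], TCP at [0.135, 0.533, 0.205] pointing down, gripper open.
Joint ranges: [-3.03, 3.03], [-0.79, 2.21], [0.23, 2.52], [-1.04, 4.18], [0, 3.07], [-2.55, 2.55]. Speed limits (rad/s): [2.22, 2.22, 2.57, 3.14, 3.14, 3.14].

INTERFACE

Orientations are given as [roll, pitch, yaw] about the fixed x, y, z axes, in that order (R = Rz(yaw) Ry(pitch) Rx(roll)).
In Python, from station import ctrl gives the robot as it stands.
- The arm moves only by the tool jog_arm, never from a script. Its argument "motion" is a list of rows, each a list of 7 numbers: the shift along the tool's x, y, z in m, then the turn, a rotation vector about the tool's x, y, z in rad, then the opening, from -1 (shut) to 1 (fully open). In form: [[tx, ty, tz, rx, ry, rz, gripper], ...]. A call has 1 to 5 rows; each row shifts and turns the commanded pose from where the row before left it, along the tool's axes as they then stand; what a row does not reach is not made up. A row lasts 1/10 s, in which the tool goes at most 50 mm and 8.59 degrees, less where a joint would pass 70% of its speed; a pose out of reach is approached as far as the arm can. A call is refused whole if a number of a shift passes 0.05 or a number of a turn 0.15, either way. A call with a gripper value outside its range is refused whole. The fingers move at their own pace and stop on an object; "squeeze" is the grip in N (left out, the last holds). Time passes only in rows, so rows that do not move let the fingers close. It gives the time, the measured TCP pose, the force, the opening and the grip force at its end, in the units of the state.
- ctrl.get_obs(): the state, without advancing time (a new reading comes with each control period).
- ctrl.camera(name): name is "scene" or "top" or "wrist"; returns the picture (384x512x3 uint8, red, green, blue); there is no depth.
- ctrl.camera_model(name): a dict with "intrinsics" (3x3 intrinsics, pixels), "rvec" (rotation vector, rad) and "tvec" (3), from world to camera coordinates, as OpenCV has them. Camera axes: x right, y down, z forward; pixel columns grow to the right and rows downward; lengths in m; the calibration is good to about 2 mm. The wrist camera is an equidistant fisheye: a pixel r from the principal point sees the ray r / f radians off the axis. A picture is of the moment at which its call begins: read the wrist's pose just before it. camera_model takes no time and is no camera call; for the wrist camera it gives the pose at the moment of the call.
- ctrl.hand_in(): hands the job in; it is judged then, once.
The state is a dict: "time_s": time; "qpos": joint angles; "joint_vel": joint speeds; "tau": joint torques, N m; "ee_pos": TCP position; "eef_rot": TCP orientation; "force": force on the tool from outside, world axes, zero at the start; "moment": the same for the moment, N m; "grip_width": finger opening in m; "grip_force": force on a finger pad.
Only numpy, scipy, OpenCV 4.12 (cv2) and the standard library are available. Lean on these libraries where they do the work, as an engineer would, in place of code of your own. Each camera call takes 0.05 s, during which the arm holds its last target. There are 200 camera calls.

## Working session

There is one attempt and no reset: what is moved stays moved. The work goes in short steps, Python scripts to look and compute and a tool call to move; the robot and the scene stay as the last step left them, time stands still between calls to the robot, and variables do not carry over. Pictures are saved under pics/ and viewed, at most 10 in all, crops included, and the job is handed in when it is done.

Besides the shell and the picture viewer there is one more tool, called after "Call:" as name([rows], argument=value, ...), one row to a line, values as JSON. jog_arm: Moves the arm, as the interface text tells. Its arguments: {"type":"object","properties":{"motion":{"type":"array"},"squeeze":{"type":"number"}},"required":["motion"]}

```bash
mkdir -p pics; ls; python3 - <<'E'
from station import ctrl
import cv2,numpy as np
o=ctrl.get_obs();print({k:np.round(v,3) for k,v in o.items()})
for n in("scene","top"):
    im=ctrl.camera(n);cv2.imwrite(f"pics/{n}0.png",cv2.resize(im[:,:,::-1],(800,600),interpolation=cv2.INTER_CUBIC))
    m=ctrl.camera_model(n);print(n,m)
print(ctrl.pinch_z)
E
```

```text
pics
{'time_s': np.float64(0.0), 'qpos': array([ 1.255,  0.3  ,  1.522, -0.   ,  1.321, -0.067]), 'joint_vel': array([ 0.001,  0.   , -0.001,  0.   ,  0.001,  0.001]), 'tau': array([ 3.0000e-03, -5.3180e+01, -3.5275e+01,  7.1000e-02,  2.4000e-02,
       -0.0000e+00]), 'ee_pos': array([0.135, 0.533, 0.205]), 'eef_rot': array([-3.14 , -0.   ,  2.893]), 'force': array([ 0.364, -0.105, -0.505]), 'moment': array([ 0.016, -0.033,  0.02 ]), 'grip_force': np.float64(0.0), 'grip_width': np.float64(0.094)}
scene {'intrinsics': array([[350.05738476,   0.        , 252.82074921],
       [  0.        , 350.05738476, 190.24102971],
       [  0.        ,   0.        ,   1.        ]]), 'rvec': array([ 2.14357085, -0.61948539,  0.33275987]), 'tvec': array([-0.42809678,  0.30450396,  0.86546366])}
top {'intrinsics': array([[483.7105418 ,   0.        , 248.9050547 ],
       [  0.        , 483.7105418 , 190.61083945],
       [  0.        ,   0.        ,   1.        ]]), 'rvec': array([ 2.1122246 , -2.11753239,  0.17715041]), 'tvec': array([0.05394677, 0.5416686 , 1.33094932])}
0.0188
```

View pics/scene0.png

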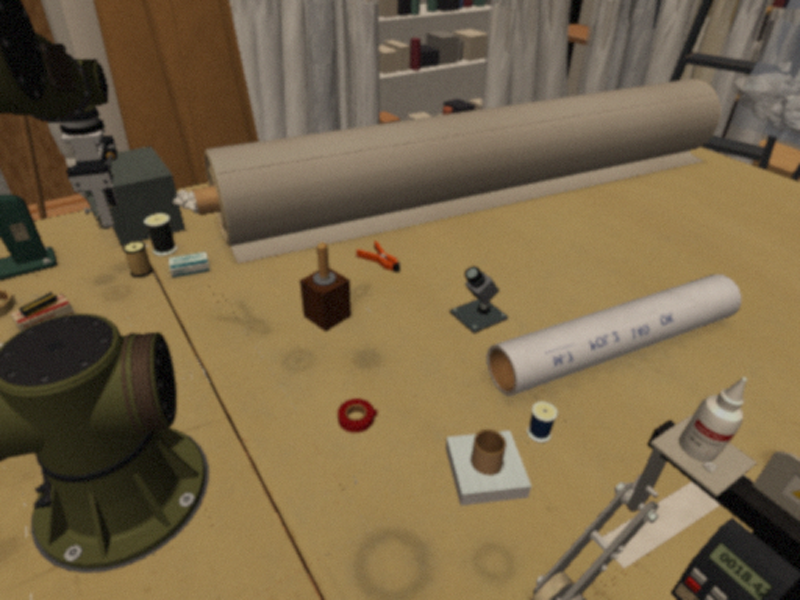

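View pics/top0.png

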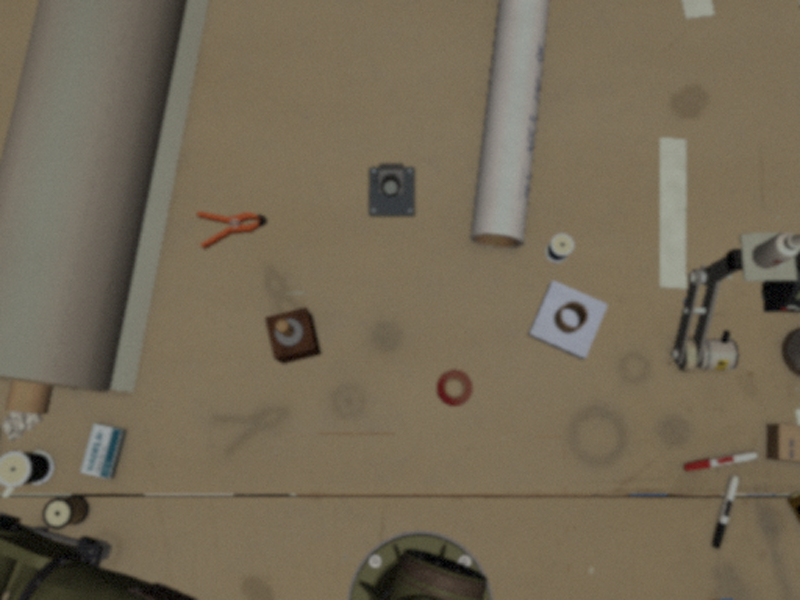

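The top view shows the brush guard at (288,332), the core rim at (571,317), the lens at (391,185) and the camera foot centred at (391,191). In the scene view the handle top is at (322,246), the core rim at (489,438) and the lens at (474,273). The tape, clamp and spool are clear of these.

```bash
cat > h.py <<'E'
import numpy as np,cv2
from scipy.spatial.transform import Rotation as R
from station import ctrl
def ray(name,px,m=None):
    m=m or ctrl.camera_model(name);K=m["intrinsics"];Rm=cv2.Rodrigues(np.array(m["rvec"]))[0]
    u=(np.array(px,float)-K[:2,2])/K[0,0]
    if name=="wrist":
        r=np.hypot(*u);d=np.r_[u/r*np.sin(r),np.cos(r)] if r>1e-9 else np.array([0,0,1.])
    else: d=np.r_[u,1]
    return -Rm.T@np.ravel(m["tvec"]),Rm.T@d
def onz(name,px,z,m=None):
    c,d=ray(name,px,m);return c+d*(z-c[2])/d[2]
def proj(name,p,m=None):
    m=m or ctrl.camera_model(name);K=m["intrinsics"];q=cv2.Rodrigues(np.array(m["rvec"]))[0]@np.array(p)+np.ravel(m["tvec"])
    if name=="wrist":
        r=np.hypot(q[0],q[1]);u=q[:2]/max(r,1e-9)*np.arctan2(r,q[2])
    else: u=q[:2]/q[2]
    return u*K[0,0]+K[:2,2]
E
python3 - <<'E'
from h import *
s=.64
for t,n,p,z in [("guard","top",(288,332),.106),("handletop","top",(283,326),.189),("handletop","scene",(322,246),.189),("guard","scene",(324,280),.106),
 ("rim","top",(571,317),.078),("rim","scene",(489,438),.078),("lens","top",(391,185),.13),("lens","scene",(474,273),.13),
 ("foot","top",(369,166),.01),("foot","top",(414,166),.01),("foot","top",(414,216),.01),("foot","top",(368,216),.01),
 ("blk","top",(266,318),.1),("blk","top",(310,309),.1),("blk","top",(321,352),.1),("blk","top",(280,361),.1),("nest","top",(552,281),.03),("nest","top",(608,303),.03),("nest","top",(586,358),.03),("nest","top",(529,333),.03),("tape","top",(455,388),.015),("spool","top",(560,246),.058)]:
    print(t,n,np.round(onz(n,np.array(p)*s,z),4))
E
```

```text
guard top [0.4716 0.2277 0.106 ]
handletop top [0.4697 0.2233 0.189 ]
handletop scene [0.4688 0.2163 0.189 ]
guard scene [0.4675 0.216  0.106 ]
rim top [ 0.5007 -0.2713  0.078 ]
rim scene [ 0.5089 -0.2716  0.078 ]
lens top [0.7304 0.0472 0.13  ]
lens scene [0.7309 0.045  0.13  ]
foot top [0.8112 0.092  0.01  ]
foot top [0.8105 0.0044 0.01  ]
foot top [0.7094 0.005  0.01  ]
foot top [0.71   0.0935 0.01  ]
blk top [0.4974 0.268  0.1   ]
blk top [0.5132 0.1907 0.1   ]
blk top [0.4371 0.1701 0.1   ]
blk top [0.4215 0.2413 0.1   ]
nest top [ 0.5763 -0.2499  0.03  ]
nest top [ 0.5343 -0.3511  0.03  ]
nest top [ 0.4328 -0.3058  0.03  ]
nest top [ 0.479 -0.204  0.03 ]
tape top [ 0.3799 -0.0678  0.015 ]
spool top [ 0.6359 -0.2616  0.058 ]
```

Call:
jog_arm([
  [0, 0, -0.02, 0, 0, -0.1243, 1],
  [0, 0, -0.025, 0, 0, -0.1243, 1],
  [-0.033, -0.031, 0, 0, 0, 0, 1],
  [-0.033, -0.031, 0, 0, 0, 0, 1],
  [-0.033, -0.031, 0, 0, 0, 0, 1],
])

```text
time_s: 0.6
ee_pos: [0.2351, 0.4388, 0.2502]
eef_rot: [-3.141, -0.0, -3.141]
force: [1.0, 0.6, 0.2]
grip_width: 0.0939
grip_force: 0.0
```

Call:
jog_arm([
  [-0.033, -0.031, 0, 0, 0, 0, 1],
  [-0.033, -0.031, 0, 0, 0, 0, 1],
  [-0.033, -0.031, 0, 0, 0, 0, 1],
  [-0.033, -0.031, 0, 0, 0, 0, 1],
  [0, 0, 0, 0, 0, 0, 1],
])

```text
time_s: 1.1
ee_pos: [0.3691, 0.313, 0.2501]
eef_rot: [-3.141, -0.0, 3.137]
force: [-0.3, 0.4, 0.4]
grip_width: 0.0939
grip_force: 0.0
```

```bash
python3 - <<'E'
from h import *
im=ctrl.camera("wrist");m=ctrl.camera_model("wrist");np.save("pics/w1.npy",m,allow_pickle=True)
for p in [(.469,.218,.106),(.469,.218,.189),(.505,-.2715,.078)]: print(proj("wrist",p,m)/.64)
cv2.imwrite("pics/w1.png",cv2.resize(im[:,:,::-1],(800,600),interpolation=cv2.INTER_CUBIC))
print(m)
E
```

```text
[279.90240191 404.06756497]
[251.36519158 463.48350788]
[-48.64586199 384.8272145 ]
{'intrinsics': array([[297.31863964,   0.        , 256.59012612],
       [  0.        , 297.31863964, 189.81500563],
       [  0.        ,   0.        ,   1.        ]]), 'rvec': array([-2.07972502, -2.07339873, -0.28239288]), 'tvec': array([-0.31686956, -0.39308388,  0.3356891 ])}
```

View pics/w1.png

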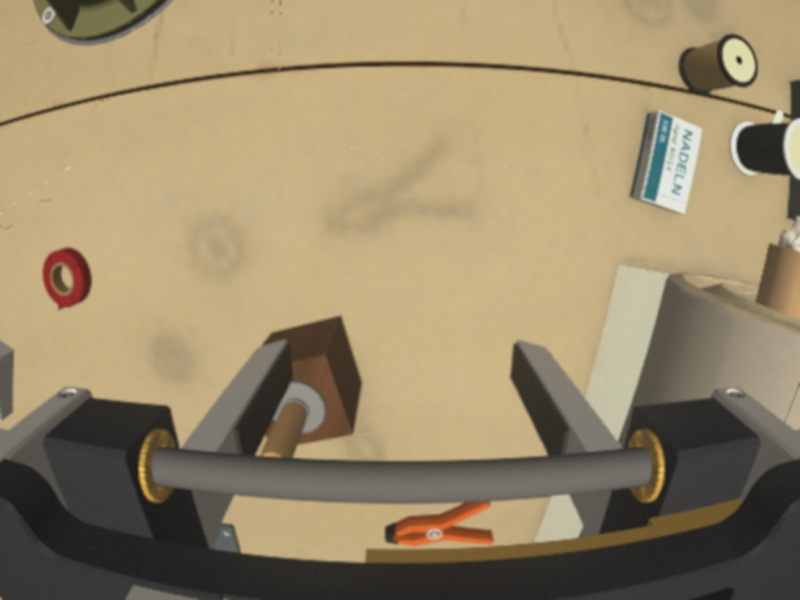

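The wrist view shows the block with the guard centred near (301,407). The handle runs down-left from it, partly hidden by the left finger.

```bash
python3 - <<'E'
from h import *
m=np.load("pics/w1.npy",allow_pickle=True).item()
for p,z in [((301,407),.106),((326,408),.106),((343,318),.1),((361,383),.1),((353,433),.1),((271,337),.1)]: print(onz("wrist",np.array(p)*.64,z,m))
print(-cv2.Rodrigues(m["rvec"])[0].T@m["tvec"])
E
```

```text
[0.47103651 0.23538777 0.106     ]
[0.4713279  0.25580417 0.106     ]
[0.39764508 0.27233037 0.1       ]
[0.45151038 0.28412995 0.1       ]
[0.49831508 0.27564946 0.1       ]
[0.41335159 0.21491684 0.1       ]
[0.28998017 0.31596224 0.42858814]
```

Call:
jog_arm([
  [-0.02, -0.03, 0, 0, 0, 0, 1],
  [-0.02, -0.03, 0, 0, 0, 0, 1],
  [-0.01, -0.025, 0, 0, 0, 0, 1],
  [0, 0, 0, 0, 0, 0, 1],
  [0, 0, 0, 0, 0, 0, 1],
])

```text
time_s: 1.65
ee_pos: [0.4159, 0.2316, 0.2504]
eef_rot: [3.141, -0.0, 3.141]
force: [-0.4, -0.2, -0.7]
grip_width: 0.0938
grip_force: 0.0
```

```bash
python3 - <<'E'
from h import *
m=ctrl.camera_model("wrist");im=ctrl.camera("wrist");np.save("pics/w2.npy",m,allow_pickle=True)
print(ctrl.get_obs()["ee_pos"])
for p in [(.471,.228,.106),(.471,.228,.189)]: print((proj("wrist",p,m)-[150,200])*4)
c=im[200:350,150:350,::-1]
cv2.imwrite("pics/w2.png",cv2.resize(c,(800,600),interpolation=cv2.INTER_CUBIC))
E
```

```text
[0.41580983 0.23194566 0.25039503]
[409.16847769 101.14972377]
[404.56189597 238.40552798]
```

View pics/w2.png

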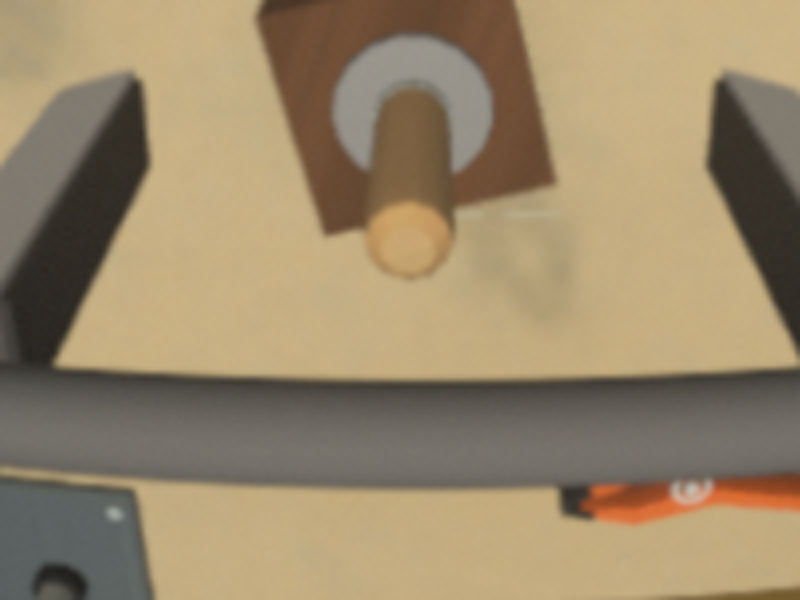

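The guard centre is at (413,107) and the handle top at (410,240), which puts the brush at about (0.472, 0.229). The top view agrees.

Call:
jog_arm([
  [-0.028, -0.0015, 0, 0, 0, 0, 1],
  [-0.028, -0.0015, 0, 0, 0, 0, 1],
  [0, 0, 0.03, 0, 0, 0, 1],
  [0, 0, 0.03, 0, 0, 0, 1],
  [0, 0, 0.03, 0, 0, 0, 1],
])

```text
time_s: 2.2
ee_pos: [0.4717, 0.2294, 0.1592]
eef_rot: [3.141, -0.0, -3.14]
force: [0.5, 0.7, -0.7]
grip_width: 0.0942
grip_force: 0.0
```

Call:
jog_arm([
  [0, 0, 0.029, 0, 0, 0, 1],
  [0, 0, 0, 0, 0, 0, 1],
  [0, 0, 0, 0, 0, 0, -1],
  [0, 0, 0, 0, 0, 0, -1],
  [0, 0, 0, 0, 0, 0, -1],
], squeeze=25)

```text
time_s: 2.7
ee_pos: [0.4729, 0.2285, 0.133]
eef_rot: [3.141, 0.002, -3.141]
force: [0.3, -0.0, 0.4]
grip_width: 0.0735
grip_force: 0.0
```

Call:
jog_arm([
  [0, 0, 0, 0, 0, 0, -1],
  [0, 0, 0, 0, 0, 0, -1],
  [0, 0, 0, 0, 0, 0, -1],
  [0, 0, 0, 0, 0, 0, -1],
])

```text
time_s: 3.1
ee_pos: [0.4724, 0.228, 0.1316]
eef_rot: [3.142, 0.0, 3.141]
force: [-0.3, 1.2, -0.2]
grip_width: 0.0416
grip_force: 0.0
```

Call:
jog_arm([
  [0, 0, 0, 0, 0, 0, -1],
  [0, 0, 0, 0, 0, 0, -1],
  [0, 0, 0, 0, 0, 0, -1],
  [0, 0, 0, 0, 0, 0, -1],
  [0, 0, 0, 0, 0, 0, -1],
])

```text
time_s: 3.6
ee_pos: [0.4723, 0.2279, 0.1314]
eef_rot: [-3.141, -0.0, 3.141]
force: [0.6, 0.0, -0.9]
grip_width: 0.021
grip_force: 25.0
```

```bash
python3 - <<'E'
from h import *
o=ctrl.get_obs();print({k:np.round(o[k],4) for k in("time_s","ee_pos","grip_width","grip_force","force")})
E
```

```text
{'time_s': np.float64(3.6), 'ee_pos': array([0.4723, 0.2279, 0.1314]), 'grip_width': np.float64(0.021), 'grip_force': np.float64(24.999), 'force': array([ 0.6175,  0.0168, -0.8584])}
```

Call:
jog_arm([
  [0, 0, -0.02, 0, 0, 0, -1],
  [0, 0, -0.03, 0, 0, 0, -1],
  [0, 0, -0.035, 0, 0, 0, -1],
  [0, 0, -0.03, 0, 0, 0, -1],
  [0, -0.02, 0, 0, 0, 0, -1],
])

```text
time_s: 4.1
ee_pos: [0.4733, 0.2094, 0.2504]
eef_rot: [3.139, 0.006, -3.14]
force: [-0.4, -0.5, -1.4]
grip_width: 0.0211
grip_force: 25.0
```

Call:
jog_arm([
  [-0.003, -0.04, 0, 0, 0, 0, -1],
  [-0.003, -0.04, 0, 0, 0, 0, -1],
  [-0.003, -0.04, 0, 0, 0, 0, -1],
  [-0.003, -0.04, 0, 0, 0, 0, -1],
  [-0.003, -0.04, 0, 0, 0, 0, -1],
])

```text
time_s: 4.6
ee_pos: [0.4871, 0.0064, 0.2465]
eef_rot: [3.142, 0.0, 3.142]
force: [0.5, -0.0, -0.5]
grip_width: 0.021
grip_force: 25.0
```

Call:
jog_arm([
  [-0.003, -0.04, 0, 0, 0, 0, -1],
  [-0.003, -0.04, 0, 0, 0, 0, -1],
  [-0.003, -0.04, 0, 0, 0, 0, -1],
  [-0.003, -0.04, 0, 0, 0, 0, -1],
  [-0.003, -0.03, 0, 0, 0, 0, -1],
])

```text
time_s: 5.1
ee_pos: [0.502, -0.1842, 0.2463]
eef_rot: [-3.142, -0.0, 3.14]
force: [0.1, 0.7, -0.8]
grip_width: 0.0211
grip_force: 25.0
```

Call:
jog_arm([
  [0, -0.02, 0, 0, 0, 0, -1],
  [0, 0, 0, 0, 0, 0, -1],
  [0, 0, 0, 0, 0, 0, -1],
])

```text
time_s: 5.4
ee_pos: [0.5022, -0.2018, 0.2462]
eef_rot: [3.141, -0.0, 3.141]
force: [-0.2, -0.0, -0.8]
grip_width: 0.0211
grip_force: 25.0
```

```bash
python3 - <<'E'
from h import *
m=ctrl.camera_model("wrist");im=ctrl.camera("wrist");np.save("pics/w3.npy",m,allow_pickle=True)
t=ctrl.get_obs()["ee_pos"];print(t)
for p in [(.503,-.2713,.078),t-[0,0,.0314+.085-.0],]: print((proj("wrist",p,m)-[100,160])*3.2)
c=im[160:347,100:350,::-1]
cv2.imwrite("pics/w3.png",cv2.resize(c,None,fx=3.2,fy=3.2,interpolation=cv2.INTER_CUBIC))
E
```

```text
[ 0.50226963 -0.20136743  0.2463801 ]
[313.62303199  50.3363175 ]
[498.17310181  83.36076015]
```

View pics/w3.png

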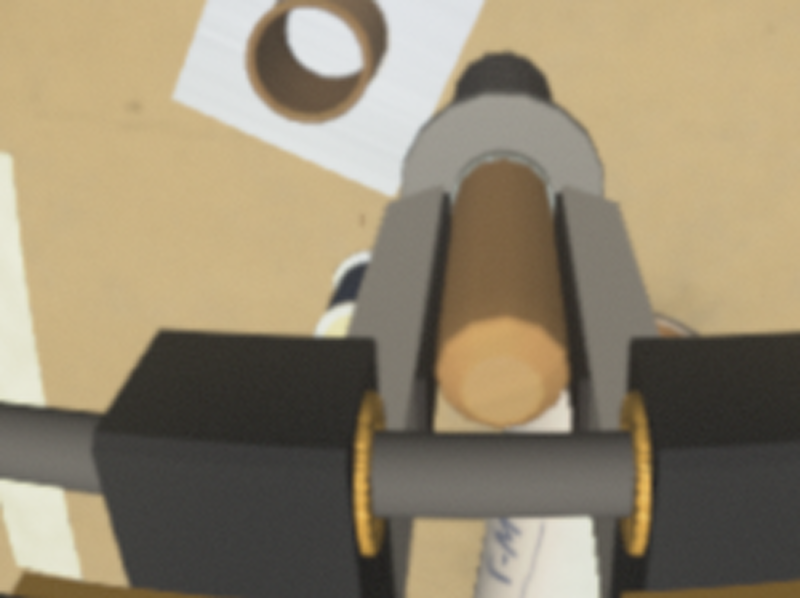

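The core rim ellipse spans x 247–375 with its bottom at y=123, so its centre is near (311,60). The brush stands upright in the grip: guard centred at x≈503, handle top at (503,372).

```bash
python3 - <<'E'
from h import *
m=np.load("pics/w3.npy",allow_pickle=True).item()
f=lambda p,z:onz("wrist",np.array(p)/3.2+[100,160],z,m).round(4)
for p in [(247,60),(311,123),(376,60),(311,60)]: print(f(p,.078))
t=np.array([.5022,-.2015,.2463])
print("nest",[f(p,.03) for p in [(173,98),(393,196)]])
for p in [(402,185),(604,185)]: print("guard",f(p,t[2]-.0314+.006))
for p in [(437,372),(569,372),(503,427),(503,317)]: print("htop",f(p,t[2]-.0314+.089))
E
```

```text
[ 0.5066 -0.2978  0.078 ]
[ 0.5318 -0.2738  0.078 ]
[ 0.5069 -0.2475  0.078 ]
[ 0.5068 -0.2725  0.078 ]
nest [array([ 0.5352, -0.3475,  0.03  ]), array([ 0.5807, -0.2487,  0.03  ])]
guard [ 0.5024 -0.2233  0.2209]
guard [ 0.5024 -0.1769  0.2209]
htop [ 0.5005 -0.2101  0.3039]
htop [ 0.5005 -0.1905  0.3039]
htop [ 0.5106 -0.2003  0.3039]
htop [ 0.491  -0.2003  0.3039]
```

Call:
jog_arm([
  [-0.002, -0.024, 0, 0, 0, 0, -1],
  [-0.002, -0.024, 0, 0, 0, 0, -1],
  [-0.0013, -0.024, 0, 0, 0, 0, -1],
  [0, 0, 0.02, 0, 0, 0, -1],
  [0, 0, 0.015, 0, 0, 0, -1],
])

```text
time_s: 5.95
ee_pos: [0.5077, -0.2734, 0.2107]
eef_rot: [3.141, -0.0, -3.141]
force: [0.5, 0.6, -0.2]
grip_width: 0.0208
grip_force: 25.0
```

Call:
jog_arm([
  [0, 0, 0.01, 0, 0, 0, -1],
  [0, 0, 0.01, 0, 0, 0, -1],
  [0, 0, 0.01, 0, 0, 0, -1],
])

```text
time_s: 6.25
ee_pos: [0.5079, -0.2736, 0.1813]
eef_rot: [-3.141, 0.001, -3.141]
force: [0.6, 0.2, -1.1]
grip_width: 0.0209
grip_force: 25.0
```

Call:
jog_arm([
  [0, 0, 0.014, 0, 0, 0, -1],
  [0, 0, 0.014, 0, 0, 0, -1],
  [0, 0, 0.013, 0, 0, 0, -1],
  [0, 0, 0, 0, 0, 0, -1],
  [0, 0, 0, 0, 0, 0, -1],
])

```text
time_s: 6.75
ee_pos: [0.5076, -0.2741, 0.1404]
eef_rot: [3.141, -0.0, 3.141]
force: [-0.0, 0.4, -0.3]
grip_width: 0.0208
grip_force: 25.0
```

```bash
python3 - <<'E'
from h import *
ims=[ctrl.camera("wrist")[150:350,80:347],ctrl.camera("scene")[230:350,260:420]]
a,b=[cv2.resize(i[:,:,::-1],(400,300),interpolation=cv2.INTER_CUBIC) for i in ims]
cv2.imwrite("pics/d.png",np.hstack([a,b]))
E
```

```text
(no output)
```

View pics/d.png

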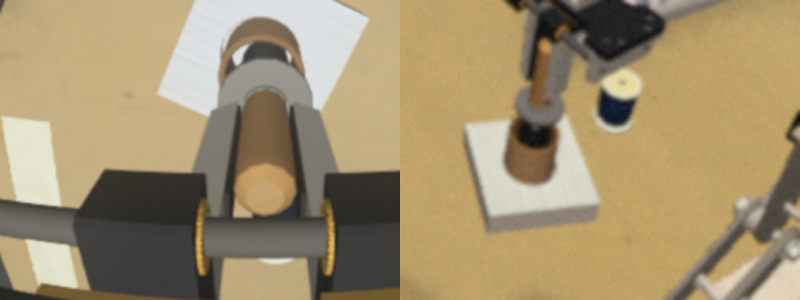

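Both views show the brush head inside the upright core, which is still seated in the nest. Next come the up and second down strokes.

Call:
jog_arm([
  [0, 0, -0.015, 0, 0, 0, -1],
  [0, 0, -0.02, 0, 0, 0, -1],
  [0, 0, -0.018, 0, 0, 0, -1],
  [0, 0, 0, 0, 0, 0, -1],
  [0, 0, 0, 0, 0, 0, -1],
])

```text
time_s: 7.35
ee_pos: [0.5076, -0.274, 0.1933]
eef_rot: [-3.141, 0.001, 3.141]
force: [0.3, 0.0, -1.5]
grip_width: 0.0207
grip_force: 25.0
```

Call:
jog_arm([
  [0, 0, 0.015, 0, 0, 0, -1],
  [0, 0, 0.02, 0, 0, 0, -1],
  [0, 0, 0.018, 0, 0, 0, -1],
  [0, 0, 0, 0, 0, 0, -1],
  [0, 0, 0, 0, 0, 0, -1],
])

```text
time_s: 7.85
ee_pos: [0.5074, -0.2739, 0.1402]
eef_rot: [3.141, -0.001, 3.141]
force: [0.5, -0.3, -0.4]
grip_width: 0.0211
grip_force: 25.0
```

Call:
jog_arm([
  [0, 0, 0, 0, 0, 0, -1],
  [0, 0, -0.02, 0, 0, 0, -1],
  [0, 0, -0.03, 0, 0, 0, -1],
  [0, 0, -0.03, 0, 0, 0, -1],
  [0, 0, -0.03, 0, 0, 0, -1],
])

```text
time_s: 8.35
ee_pos: [0.5076, -0.274, 0.2527]
eef_rot: [-3.141, 0.001, 3.141]
force: [0.1, 0.2, -0.8]
grip_width: 0.0207
grip_force: 25.0
```

Call:
jog_arm([
  [0.0027, 0.03, 0, 0, 0, 0, -1],
  [0.0027, 0.04, 0, 0, 0, 0, -1],
  [0.0027, 0.04, 0, 0, 0, 0, -1],
  [0.0027, 0.04, 0, 0, 0, 0, -1],
  [0.0027, 0.04, 0, 0, 0, 0, -1],
])

```text
time_s: 8.85
ee_pos: [0.4939, -0.0826, 0.2515]
eef_rot: [-3.141, 0.002, 3.141]
force: [-0.1, 0.0, -0.8]
grip_width: 0.0209
grip_force: 25.0
```

Call:
jog_arm([
  [0.0027, 0.04, 0, 0, 0, 0, -1],
  [0.0027, 0.04, 0, 0, 0, 0, -1],
  [0.0027, 0.04, 0, 0, 0, 0, -1],
  [0.0027, 0.04, 0, 0, 0, 0, -1],
  [0.0027, 0.04, 0, 0, 0, 0, -1],
])

```text
time_s: 9.35
ee_pos: [0.4804, 0.1176, 0.2516]
eef_rot: [3.141, 0.002, 3.141]
force: [0.7, -0.1, -1.1]
grip_width: 0.0213
grip_force: 25.0
```

Call:
jog_arm([
  [0.0027, 0.04, 0, 0, 0, 0, -1],
  [0.0027, 0.04, 0, 0, 0, 0, -1],
  [0.0027, 0.03, 0, 0, 0, 0, -1],
  [0, 0, 0, 0, 0, 0, -1],
  [0, 0, 0, 0, 0, 0, -1],
])

```text
time_s: 9.85
ee_pos: [0.4725, 0.2262, 0.251]
eef_rot: [3.141, 0.001, -3.141]
force: [0.0, -0.2, -0.9]
grip_width: 0.0204
grip_force: 25.0
```

Call:
jog_arm([
  [0, 0.0017, 0.025, 0, 0, 0, -1],
  [0, 0, 0.02, 0, 0, 0, -1],
  [0, 0, 0.02, 0, 0, 0, -1],
  [0, 0, 0.02, 0, 0, 0, -1],
  [0, 0, 0, 0, 0, 0, -1],
])

```text
time_s: 10.35
ee_pos: [0.472, 0.2262, 0.1637]
eef_rot: [-3.14, -0.003, 3.14]
force: [0.1, 0.0, -0.1]
grip_width: 0.0207
grip_force: 25.0
```

Call:
jog_arm([
  [0, 0, 0.012, 0, 0, 0, -1],
  [0, 0, 0.012, 0, 0, 0, -1],
  [0, 0, 0.01, 0, 0, 0, -1],
  [0, 0, 0, 0, 0, 0, -1],
  [0, 0, 0, 0, 0, 0, -1],
])

```text
time_s: 10.85
ee_pos: [0.4726, 0.2276, 0.1312]
eef_rot: [-3.142, -0.0, 3.141]
force: [0.4, 0.1, -1.2]
grip_width: 0.0209
grip_force: 25.0
```

Call:
jog_arm([
  [0, 0, 0, 0, 0, 0, 1],
  [0, 0, 0, 0, 0, 0, 1],
  [0, 0, 0, 0, 0, 0, 1],
  [0, 0, 0, 0, 0, 0, 1],
  [0, 0, 0, 0, 0, 0, 1],
])

```text
time_s: 11.35
ee_pos: [0.4726, 0.2277, 0.1315]
eef_rot: [3.142, 0.0, 3.141]
force: [-0.1, 0.1, 0.3]
grip_width: 0.0576
grip_force: 0.0
```

Call:
jog_arm([
  [0, 0, 0, 0, 0, 0, 1],
  [0, 0, 0, 0, 0, 0, 1],
  [0, 0, -0.03, 0, 0, 0, 1],
  [0, 0, -0.04, 0, 0, 0, 1],
  [0, 0, -0.05, 0, 0, 0, 1],
])

```text
time_s: 11.85
ee_pos: [0.4719, 0.2274, 0.2518]
eef_rot: [-3.141, -0.003, 3.141]
force: [0.9, -0.1, 0.0]
grip_width: 0.0936
grip_force: 0.0
```

```bash
python3 - <<'E'
from h import *
m=ctrl.camera_model("wrist");im=ctrl.camera("wrist")
for p in [(.472,.229,.106),(.472,.229,.189)]: print((proj("wrist",p,m)-[150,200])*2)
a=cv2.resize(im[200:350,150:350,::-1],(400,300),interpolation=cv2.INTER_CUBIC)
s=ctrl.camera("scene");b=cv2.resize(s[130:250,160:320,::-1],(400,300),interpolation=cv2.INTER_CUBIC)
t=ctrl.camera("top")
c=cv2.resize(t[80:260,150:420,::-1],(800,533),interpolation=cv2.INTER_CUBIC)
cv2.imwrite("pics/e.png",np.hstack([a,b]));cv2.imwrite("pics/top2.png",c)
E
```

```text
[213.89391379 -40.74916246]
[214.01171047   4.48730946]
```

View pics/e.png

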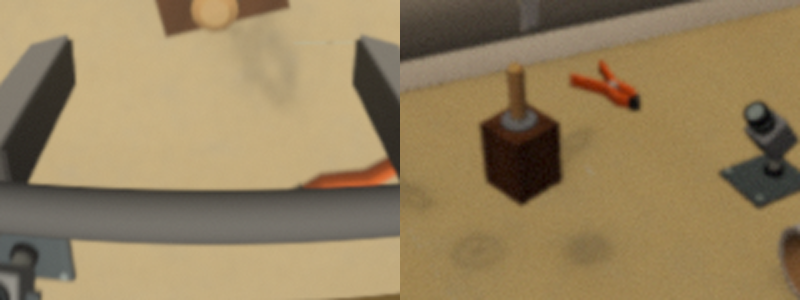

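The brush hangs upright in its block: the handle top is at (213,8) in the left half, against a predicted (214,4). Next I go to the core.

Call:
jog_arm([
  [-0.0027, -0.03, 0, 0, 0, 0, 1],
  [-0.0027, -0.04, 0, 0, 0, 0, 1],
  [-0.0027, -0.04, 0, 0, 0, 0, 1],
  [-0.0027, -0.04, 0, 0, 0, 0, 1],
  [-0.0027, -0.04, 0, 0, 0, 0, 1],
])

```text
time_s: 12.5
ee_pos: [0.4855, 0.0362, 0.2502]
eef_rot: [3.142, -0.002, -3.142]
force: [0.8, -0.2, 0.1]
grip_width: 0.0941
grip_force: 0.0
```

Call:
jog_arm([
  [-0.0027, -0.04, 0, 0, 0, 0, 1],
  [-0.0027, -0.04, 0, 0, 0, 0, 1],
  [-0.0027, -0.04, 0, 0, 0, 0, 1],
  [-0.0027, -0.04, 0, 0, 0, 0, 1],
  [-0.0027, -0.04, 0, 0, 0, 0, 1],
])

```text
time_s: 13.0
ee_pos: [0.499, -0.1639, 0.2502]
eef_rot: [3.141, -0.001, 3.141]
force: [-0.1, -0.4, -0.7]
grip_width: 0.094
grip_force: 0.0
```

Call:
jog_arm([
  [-0.0027, -0.04, 0.02, 0, 0, 0, 1],
  [-0.0027, -0.04, 0.02, 0, 0, 0, 1],
  [-0.0027, -0.03, 0.02, 0, 0, 0, 1],
  [0, 0, 0.01, 0, 0, 0, 1],
  [0, 0, 0, 0, 0, 0, 1],
])

```text
time_s: 13.5
ee_pos: [0.5066, -0.2719, 0.1788]
eef_rot: [3.139, -0.004, 3.14]
force: [0.3, 0.3, 0.1]
grip_width: 0.0942
grip_force: 0.0
```

```bash
python3 - <<'E'
from h import *
m=ctrl.camera_model("wrist");im=ctrl.camera("wrist")
print(ctrl.get_obs()["ee_pos"])
for p in [(.507,-.2725,.078),(.482,-.2725,.078),(.532,-.2725,.078),(.507,-.2475,.078)]: print((proj("wrist",p,m)-[120,160])*2.5)
a=cv2.resize(im[160:370,120:400,::-1],None,fx=2.5,fy=2.5,interpolation=cv2.INTER_CUBIC)
cv2.imwrite("pics/f.png",a)
E
```

```text
[ 0.50719002 -0.2715898   0.18042172]
[336.02589729  76.79862635]
[335.8951921   13.75670354]
[336.17518031 137.01477278]
[399.95936268  76.7283478 ]
```

View pics/f.png

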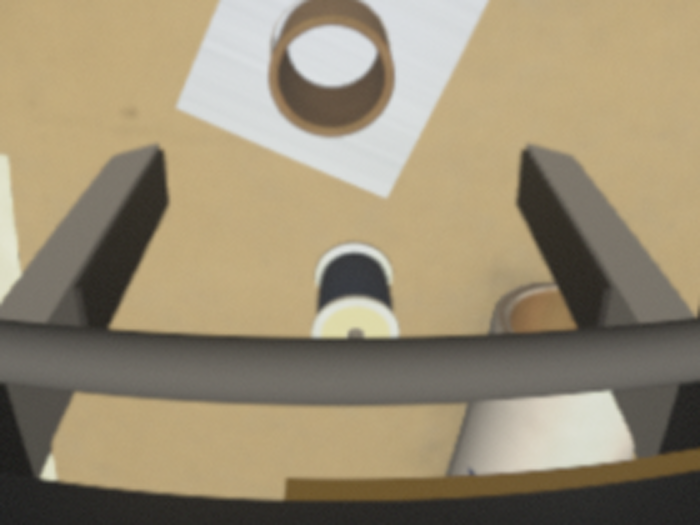

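View pics/top2.png

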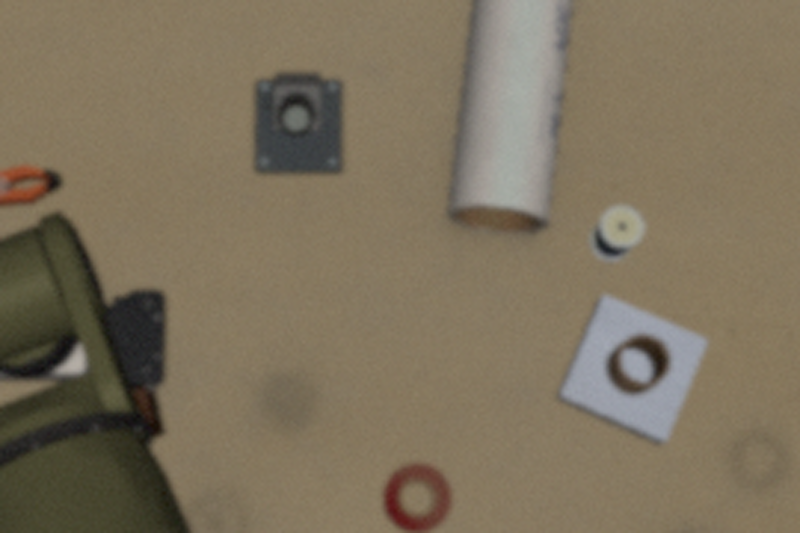

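The core rim spans x 268–396 with its bottom at y=138, so the core still stands in the nest at about (0.507,-0.274). In the top view the lens is at (297,116) with the foot square to the axes, so the yaw is about 0.

Call:
jog_arm([
  [0, -0.002, 0.04, 0, 0, 0, 1],
  [0, 0, 0.04, 0, 0, 0, 1],
  [0, 0, 0.035, 0, 0, 0, 1],
  [0, 0, 0.025, 0, 0, 0, 1],
  [0, 0, 0, 0, 0, 0, 1],
])

```text
time_s: 14.05
ee_pos: [0.5066, -0.2725, 0.0393]
eef_rot: [3.139, -0.004, -3.14]
force: [-0.2, 0.6, 0.0]
grip_width: 0.0945
grip_force: 0.0
```

Call:
jog_arm([
  [0, 0, 0, 0, 0, 0, -1],
  [0, 0, 0, 0, 0, 0, -1],
  [0, 0, 0, 0, 0, 0, -1],
  [0, 0, 0, 0, 0, 0, -1],
  [0, 0, 0, 0, 0, 0, -1],
], squeeze=15)

```text
time_s: 14.55
ee_pos: [0.5078, -0.2744, 0.042]
eef_rot: [-3.141, 0.001, 3.141]
force: [0.7, -0.8, 0.0]
grip_width: 0.0577
grip_force: 0.0
```

Call:
jog_arm([
  [0, 0, 0, 0, 0, 0, -1],
  [0, 0, 0, 0, 0, 0, -1],
  [0, 0, 0, 0, 0, 0, -1],
  [0, 0, 0, 0, 0, 0, -1],
])

```text
time_s: 14.95
ee_pos: [0.5079, -0.2753, 0.0421]
eef_rot: [-3.14, 0.001, 3.141]
force: [0.0, -5.0, 3.0]
grip_width: 0.0503
grip_force: 15.0
```

Call:
jog_arm([
  [0, 0, -0.02, 0, 0, 0, -1],
  [0, 0, -0.04, 0, 0, 0, -1],
  [0, 0, -0.05, 0, 0, 0, -1],
  [0, 0, -0.05, 0, 0, 0, -1],
  [0, 0, -0.04, 0, 0, 0, -1],
])

```text
time_s: 15.45
ee_pos: [0.5075, -0.2743, 0.2446]
eef_rot: [-3.141, 0.002, 3.141]
force: [0.5, -0.9, -1.4]
grip_width: 0.0504
grip_force: 14.9
```

Call:
jog_arm([
  [-0.015, 0.03, 0, 0, 0, 0, -1],
  [-0.018, 0.04, 0, 0, 0, 0, -1],
  [-0.018, 0.04, 0, 0, 0, 0, -1],
  [-0.018, 0.04, 0, 0, 0, 0, -1],
  [-0.018, 0.04, 0, 0, 0, 0, -1],
])

```text
time_s: 15.95
ee_pos: [0.595, -0.0827, 0.2415]
eef_rot: [3.142, -0.0, 3.141]
force: [1.0, 0.5, -0.7]
grip_width: 0.05
grip_force: 14.9
```

Call:
jog_arm([
  [-0.018, 0.04, 0, 0, 0, 0, -1],
  [-0.018, 0.04, 0, 0, 0, 0, -1],
  [-0.016, 0.03, 0, 0, 0, 0, -1],
  [-0.006, 0.02, 0, 0, 0, 0, -1],
  [0, 0, 0, 0, 0, 0, -1],
])

```text
time_s: 16.45
ee_pos: [0.6529, 0.0481, 0.2407]
eef_rot: [3.141, -0.001, -3.139]
force: [0.2, -0.2, -1.3]
grip_width: 0.0502
grip_force: 14.9
```

Call:
jog_arm([
  [0, 0, 0, 0, -0.1222, 0, -1],
  [0, 0, 0, 0, -0.1222, 0, -1],
  [0, 0, 0, 0, -0.1222, 0, -1],
  [0, 0, 0, 0, -0.1222, 0, -1],
  [0, 0, 0, 0, -0.1222, 0, -1],
])

```text
time_s: 16.95
ee_pos: [0.6521, 0.0446, 0.2423]
eef_rot: [-3.141, 0.617, 3.141]
force: [0.2, -0.4, -0.7]
grip_width: 0.0502
grip_force: 14.9
```

Call:
jog_arm([
  [0, 0, 0, 0, 0, 0, -1],
  [0, 0, 0, 0, 0, 0, -1],
])

```text
time_s: 17.15
ee_pos: [0.6524, 0.045, 0.242]
eef_rot: [-3.141, 0.608, 3.141]
force: [-0.3, -0.3, -0.7]
grip_width: 0.0504
grip_force: 14.9
```

```bash
python3 - <<'E'
from h import *
o=ctrl.get_obs();Rt=R.from_euler("xyz",o["eef_rot"]).as_matrix();g=np.array([.653,.0465,.2406])
print(o["ee_pos"],Rt[:,2],"tool shift",Rt.T@(g-o["ee_pos"]))
D=np.array([[-.9,0,0],[0,1,0],[0,0,-1]])
z=np.array([.5736,0,-.8192]);y=np.array([0,1,0.]);G=np.c_[np.cross(y,z),y,z]
print("turn",R.from_matrix(Rt.T@G).as_rotvec(), o["grip_width"],o["grip_force"])
ims=[ctrl.camera("wrist"),ctrl.camera("scene")[100:292,200:456]]
cv2.imwrite("pics/g.png",np.hstack([cv2.resize(i[:,:,::-1],(400,300),interpolation=cv2.INTER_CUBIC) for i in ims]))
E
```

```text
[0.652384   0.04495816 0.24199414] [ 5.71565100e-01 -7.79638419e-04 -8.20556353e-01] tool shift [0.00029224 0.00154284 0.00149485]
turn [-0.00078032 -0.00244465 -0.00055335] 0.050368006415028595 14.93757805757923
```

Last picture: checking the core against the camera.

View pics/g.png

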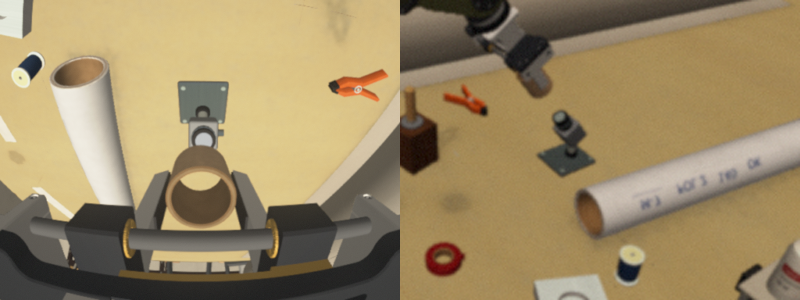

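The wrist view shows the core pointing at the lens, whose front is near (204,138) in the left half. The scene view confirms it is clear of everything. One cross-check of the lens position from this view:

```bash
python3 - <<'E'
from h import *
print(onz("wrist",np.array((204,138))*1.28,.13), onz("wrist",np.array((203,102))*1.28,.01))
for p in [(179,82),(228,83),(228,122),(178,122)]: print(onz("wrist",np.array(p)*1.28,.01))
E
```

```text
[0.72360703 0.05142534 0.13      ] [0.75756692 0.05128108 0.01      ]
[0.71255999 0.00979765 0.01      ]
[0.7144133  0.09406835 0.01      ]
[0.80857317 0.10171264 0.01      ]
[0.80867964 0.00176732 0.01      ]
```

Call:
jog_arm([
  [0.001, 0.003, 0.001, 0, 0, 0, -1],
  [0, 0, 0, 0, 0, 0, -1],
  [0, 0, 0, 0, 0, 0, -1],
  [0, 0, 0, 0, 0, 0, -1],
  [0, 0, 0, 0, 0, 0, -1],
])

```text
time_s: 17.75
ee_pos: [0.6524, 0.0487, 0.24]
eef_rot: [-3.142, 0.611, 3.141]
force: [-0.2, -0.6, -1.3]
grip_width: 0.0504
grip_force: 14.9
```

```bash
python3 - <<'E'
from station import ctrl
o=ctrl.get_obs();print(o["ee_pos"],o["joint_vel"].round(3),o["grip_force"]);print(ctrl.hand_in())
E
```

```text
[0.65242829 0.04867106 0.24002694] [-0.003 -0.002  0.001 -0.     0.001  0.001] 14.937574244686402
the job is handed in; nothing more can be done
None
```

I brushed the core twice, hung the brush back in its block and handed the job in at about 18 s, with the core held still at the camera's focus point and its bore on the line of sight; no verdict came back.

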